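# Lock the oven off and hold up the butter-dish lid

### The job

The empty butter dish has been warming on the roof of the toaster oven: turn the oven's knob so that its nose points at the raised off mark, then slide the steel locking fork fully home over the knob, and only then lift the lid off the dish. Hold the lid for me, level, centred over the bamboo spoon rest with its long side in line with the rest's long side and its lower rim about 20 cm above the steel sheet, and finish while still holding it there. Leave the dish on the oven and everything else where it is.

Things in the scene. Friction and masses are not known exactly. Their poses are not given: they have to be found in the camera images.
- oven: toaster oven, fixed, 260 mm deep (its x) by 400 mm wide (its y), origin at the centre of its underside on the steel sheet. Its glass door faces its +x, away from the robot. The flat roof (own y -200 to +90) is 190 mm above the sheet; a dark control column (own y +90 to +200) is 210 mm high and carries knob and locking fork. The off mark is a raised black ridge, 12 x 6 x 5 mm, at own (-120, 145, 210) mm, straight toward -x of the knob's axis.
- knob (a joint): angle of the oven's black knob, rad: 0 = nose at the off mark (pointing to the oven's -x), positive = turned clockwise seen from above. It starts between 0.5 and 1.45, can go from -0.5 to 1.7, has light friction (about 0.04 N m) and stays where left.
- knob_grip (a point): point on the knob's upright axis, at oven (-85, 145, 230) mm. The knob is a 48 mm disc, 6 mm thick (top 216 mm above the sheet), with an upright grip bar on it, 44 mm long, 10 mm thick, its top 242 mm above the sheet; the bar's nose end has a white line on top and points along the point's own -x.
- lock (a joint): travel of the steel locking fork, m: 0 = drawn back (toward the oven's +x), 0.060 = fully home at its stop, its two prongs on either side of the knob's bar (17 mm slot). Starts between 0 and 0.008; slides along the oven's -x with about 1.5 N of friction and stays where left.
- lock_post (a point): point in the grip post of the locking fork, moves with it; at oven (15, 145, 240) mm when drawn back. The post is 14 mm (oven x) by 12 mm (oven y), top 254 mm above the sheet; it stands on the fork's flat crossbar (20 x 42 mm, top 227 mm above the sheet); the 36 mm long prongs point to the oven's -x.
- dish: loose white ceramic tray of the butter dish, 180 mm (its x) by 115 mm by 16 mm high, inner floor 5 mm up, standing on the oven roof; origin at the centre of its underside.
- lid: loose white ceramic lid of the butter dish, about 300 g, an upside-down box open below, 160 mm long (its x), 95 mm wide, 56 mm high, standing inside the tray's rim with 5 mm of play; origin at the centre of its lower rim's plane. On top, in the middle, a grip rib 60 mm long (x), 14 mm thick (y), from 56 to 82 mm above the origin.
- lid_handle (a point): centre of the lid's grip rib, 69 mm above the lid's origin
- rest: loose bamboo spoon rest, a flat tray 200 mm long (its x), 85 mm wide, 18 mm high, lying on the steel sheet; origin at the centre of its underside.
- cruet: bystander: glass condiment cruet with stopper, 66 mm across, 145 mm tall; origin at the centre of its underside
- mug: bystander: mug, 80 mm across, 92 mm tall; origin at the centre of its underside
- teaglass: bystander: small tea glass, 60 mm across, 85 mm tall; origin at the centre of its underside
- shaker: bystander: glass shaker with steel cap, 40 mm across, 85 mm tall; origin at the centre of its underside
- jar: bystander: amber glass jar with steel cap, 76 mm across, 110 mm tall; origin at the centre of its underside
- plate: bystander: flat round ceramic plate, 170 mm across; origin at the centre of its underside
- spatula: bystander: black plastic spatula, 290 mm long, lying flat
Things that resemble listed ones, but are neither listed nor needed, are in the scene too. What is shaped like the lid but brown, purple or turquoise is not meant.

How it is judged:
By the outcome, as a careful person would: the job done as asked, in the order asked, and still so for the second after the job is handed in, while the arm keeps its last pose, push and grip.
It also fails if it takes over 64 s, if anything falls off the work surface, if the arm or the gripper's body presses on something with over 40 N, if the wrist force passes 120 N, or if a joint passes its speed limit or range.

### The arm

A 6-joint arm with a two-finger parallel gripper is mounted at the origin on the work surface. World frame = base frame: x ahead of the robot, y to its left, z up, the work surface at z = 0. Lengths are in mm, angles in degrees, forces in N, time in s.
With the tool pointing down it reaches from about 300 to 850 mm from the base axis. Payload 4.2 kg.
Tool frame: the origin (TCP) lies midway between the tips of the shut fingers; the grasp point (between the pads) lies 19 mm behind it; z points along the fingers, y is the direction in which the jaws open and shut (so a half turn about z gives the same grasp; the last joint's range is limited). The gripper opens to 91 mm and grips with 3 to 60 N. Pads are 32 mm wide; open, the fingers measure 118 mm over their backs; the gripper's body (76 mm by 178 mm) begins 60 mm behind the grasp point.
Start: joints at [63.827, 18.312, 89.639, -0, 72.044, -1.146], TCP at [243.254, 521.029, 213.976] pointing down, gripper open.
Joint ranges: [-177.97, 177.97], [-48.28, 115.42], [12.27, 149.76], [-77.06, 257.06], [2.81, 150.46], [-146.56, 146.56]. Speed limits (degrees/s): [147.25, 147.25, 180, 180, 180, 180].

### API

Orientations are given as [roll, pitch, yaw] about the fixed x, y, z axes, in that order (R = Rz(yaw) Ry(pitch) Rx(roll)).
In Python, from workcell import env gives the robot as it stands.
- The arm moves only by the shell command python3 -m jog 'ROWS' [FORCE]. ROWS is JSON, a list of rows, each an object of numbers: "dx", "dy", "dz": the shift along the world's x, y, z in m; "wx", "wy", "wz": the turn, a rotation vector about the world's x, y, z in rad; "grip": the gripper's target within -1 to 1 (shut at 1, half-way at 0, fully open at -1). In form: [{"dx": .., "dy": .., "dz": .., "wx": .., "wy": .., "wz": .., "grip": ..}, ...]. A call has 1 to 10 rows; each row shifts and turns the commanded pose from where the row before left it; what a row does not reach is not made up. A row lasts 1/10 s, in which the tool goes at most 50 mm and 8.59 degrees, less where a joint would pass 70% of its speed; a pose out of reach is approached as far as the arm can. A call with a gripper value outside its range is refused whole. The fingers move at their own pace and stop on an object; FORCE is the grip in N (left out, the last holds). Time passes only in rows, so rows that do not move let the fingers close. It gives the time, the measured TCP pose, the force and the opening at its end, in the units of the state.
- env.state(): the state, without advancing time (a new reading comes with each control period).
- env.grab_frame(name): name is "scene" or "top" or "wrist"; returns the picture (384x512x3 uint8, red, green, blue); there is no depth.
- env.get_calibration(name): a dict with "fx", "fy", "cx", "cy" (pixels), "R" (3x3) and "t" (3): a world point X has camera coordinates R X + t. Camera axes: x right, y down, z forward; pixel columns grow to the right and rows downward; lengths in mm; the calibration is good to about 2 mm. A picture is of the moment at which its call begins: read the wrist's pose just before it. get_calibration takes no time and is no camera call; for the wrist camera it gives the pose at the moment of the call.
- env.job_done(): hands the job in, once; it reports no verdict.
The state is a dict: "time_s": time; "qpos": joint angles; "qvel": joint speeds; "effort": joint torques, N m; "ee_pos": TCP position; "ee_rot": TCP orientation; "force": force on the tool from outside, world axes, zero at the start; "torque": the same for the moment, N m; "gripper_width": finger opening in mm.
Only numpy, scipy, OpenCV 4.12 (cv2) and the standard library are available. Lean on these libraries where they do the work, as an engineer would, in place of code of your own. Each camera call takes 0.05 s, during which the arm holds its last target. There are 200 camera calls.

## Working session

There is one attempt and no reset: what is moved stays moved. The work goes in short steps, Python scripts to look and compute and a shell command to move; the robot and the scene stay as the last step left them, time stands still between calls to the robot, and variables do not carry over. Pictures are saved under pics/ and viewed, about 8 in all and at most 12, crops included, and the job is handed in when it is done.

```bash
mkdir -p pics
cat > h.py <<'E'
import numpy as np, cv2
from workcell import env
def snap(n,f):
    c=env.get_calibration(n); im=env.grab_frame(n)[:,:,::-1].copy(); cv2.imwrite('pics/'+f+'.png',im); np.save('pics/'+f+'.npy',np.array([c],dtype=object),allow_pickle=True); return im,c
def load(f): return cv2.imread('pics/'+f+'.png'), np.load('pics/'+f+'.npy',allow_pickle=True)[0]
def ray(c,u,v):
    R=np.array(c['R']);t=np.array(c['t']).ravel()
    d=R.T@np.array([(u-c['cx'])/c['fx'],(v-c['cy'])/c['fy'],1]); return -R.T@t,d
def onz(c,u,v,z):
    o,d=ray(c,u,v); return o+d*(z-o[2])/d[2]
def proj(c,X):
    p=np.array(c['R'])@np.array(X,float)+np.array(c['t']).ravel(); return c['fx']*p[0]/p[2]+c['cx'],c['fy']*p[1]/p[2]+c['cy']
E
python3 - <<'E'
from h import *
a,ca=snap('top','top0'); b,cb=snap('scene','scene0')
for c in(ca,cb): print(-np.array(c['R']).T@np.array(c['t']).ravel(), c['fx'], np.round(c['R'],2).tolist())
cv2.imwrite('pics/top0b.png',cv2.resize(a,(800,600),interpolation=cv2.INTER_CUBIC))
cv2.imwrite('pics/scene0b.png',cv2.resize(b,(800,600),interpolation=cv2.INTER_CUBIC))
print(env.state())
E
```

```text
[ 450.3927805   -18.80645454 1310.33319245] 355.21087829946595 [[-0.02, -1.0, 0.01], [-1.0, 0.02, -0.09], [0.09, -0.01, -1.0]]
[1517.14485615  -60.22796665 1307.98765468] 427.6498529171419 [[0.04, 1.0, 0.01], [0.76, -0.02, -0.64], [-0.64, 0.04, -0.76]]
{'time_s': 0.1, 'qpos': array([ 6.38267950e+01,  1.83472469e+01,  8.96981759e+01,  3.34061166e-04,
        7.20447098e+01, -1.14605590e+00]), 'qvel': array([-0.01824974, -0.07380295, -0.14333186, -0.07785106,  0.09923875,
       -0.04318952]), 'effort': array([ 1.18746913e-03, -4.13332736e+01, -2.32509863e+01,  7.30594550e-02,
        4.23846266e-02, -6.06774347e-05]), 'ee_pos': array([243.05416524, 520.61118845, 213.22009465]), 'ee_rot': array([-1.79909892e+02, -2.12031658e-03,  1.54972746e+02]), 'force': array([ 0.03312975, -0.01645652,  0.7036189 ]), 'torque': array([ 0.00793899, -0.03805642, -0.03099267]), 'gripper_width': 91.23569449092777}
```

View pics/top0b.png

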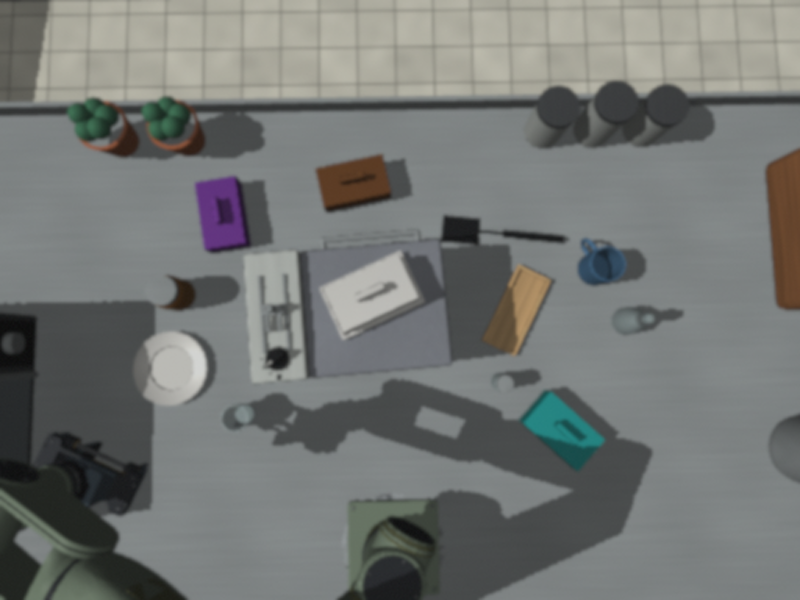

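View pics/scene0b.png

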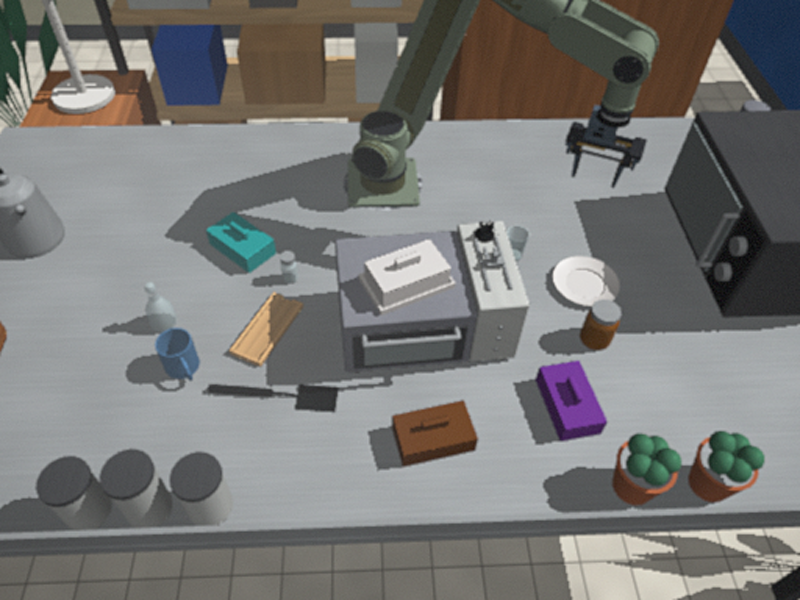

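Top view (800-px scale): white lid in its tray on the oven at (370,295). Lookalikes are purple (222,213), brown (354,182) and turquoise (563,430), so the white one on the roof is chosen. Knob is at (277,357), fork at (277,315), rest at (518,309).

Run:
```python
from h import *
im,c=load('top0'); s=.64
def P(l,z): 
    for u,v in l: print(np.round(onz(c,u*s,v*s,z),0)[:2],end=' ')
    print()
P([(245,254),(298,250),(307,378),(251,382)],210)
P([(440,240),(450,364)],190)
P([(522,265),(552,279),(517,354),(485,340)],18)
P([(320,293),(402,252),(424,298),(343,337)],195)
P([(358,298),(396,287)],272)
P([(277,357)],242);P([(277,322)],240)
print('teal');P([(563,430),(523,422),(605,438),(578,470)],60)
w=env.get_calibration('wrist');print(-np.array(w['R']).T@np.array(w['t']).ravel(),np.round(w['R'],2).tolist(),w['fx'],env.state()['ee_pos'])
```

```text
[641. 283.] [647. 177.] [393. 160.] [387. 270.] 
[ 667. -109.] [ 414. -123.] 
[ 637. -315.] [ 602. -384.] [ 429. -295.] [ 462. -222.] 
[561. 136.] [642. -31.] [548. -74.] [472.  90.] 
[543.  54.] [563. -18.] 
[435. 212.] 
[502. 213.] 
teal
[ 260. -382.] [ 279. -294.] [ 241. -474.] [ 173. -411.] 
[177.74291603 551.51689156 383.75980008] [[0.42, 0.91, -0.0], [0.87, -0.41, 0.26], [0.23, -0.11, -0.97]] 329.71937785795524 [243.05416524 520.61118845 213.22009465]
```

```bash
python3 -m jog '[{"dz":0.05},{"dz":0.05},{"dx":0.03,"dy":-0.035,"dz":0.02},{"dx":0.03,"dy":-0.04},{"dx":0.03,"dy":-0.04},{"dx":0.03,"dy":-0.04},{"dx":0.03,"dy":-0.04},{"dx":0.03,"dy":-0.04},{"dx":0.01,"dy":-0.03},{}]'
python3 - <<'E'
from h import *
a,c=snap('wrist','w1'); print(-np.array(c['R']).T@np.array(c['t']).ravel(),env.state()['ee_pos'])
cv2.imwrite('pics/w1b.png',cv2.resize(a,(800,600),interpolation=cv2.INTER_CUBIC))
E
```

```text
invalid input
```

```bash
python3 -m jog '[{"dz":0.05},{"dz":0.05},{"dx":0.03,"dy":-0.035,"dz":0.02},{"dx":0.03,"dy":-0.04},{"dx":0.03,"dy":-0.04},{"dx":0.03,"dy":-0.04},{"dx":0.03,"dy":-0.04},{"dx":0.03,"dy":-0.04},{"dx":0.01,"dy":-0.03},{"dz":0}]'
python3 - <<'E'
from h import *
a,c=snap('wrist','w1'); print(-np.array(c['R']).T@np.array(c['t']).ravel(),env.state()['ee_pos'])
cv2.imwrite('pics/w1b.png',cv2.resize(a,(800,600),interpolation=cv2.INTER_CUBIC))
E
```

```text
invalid input
```

```bash
python3 -m jog '[{"dx":0,"dy":0,"dz":0.05,"wx":0,"wy":0,"wz":0,"grip":-1}]'
```

```text
time_s: 0.2
ee_pos: [241.1, 516.6, 256.6]
ee_rot: [-178.9, -0.0, 155.0]
force: [1.1, 1.5, -1.5]
gripper_width: 91.4
```

```bash
python3 -m jog '[{"dx":0,"dy":0,"dz":0.05,"wx":0,"wy":0,"wz":0,"grip":0},{"dx":0.03,"dy":-0.035,"dz":0.02,"wx":0,"wy":0,"wz":0,"grip":0},{"dx":0.03,"dy":-0.04,"dz":0.0,"wx":0,"wy":0,"wz":0,"grip":0},{"dx":0.03,"dy":-0.04,"dz":0.0,"wx":0,"wy":0,"wz":0,"grip":0},{"dx":0.03,"dy":-0.04,"dz":0.0,"wx":0,"wy":0,"wz":0,"grip":0},{"dx":0.03,"dy":-0.04,"dz":0.0,"wx":0,"wy":0,"wz":0,"grip":0},{"dx":0.03,"dy":-0.04,"dz":0.0,"wx":0,"wy":0,"wz":0,"grip":0},{"dx":0.01,"dy":-0.04,"dz":0.0,"wx":0,"wy":0,"wz":0,"grip":0},{"dx":0,"dy":-0.03,"dz":0.0,"wx":0,"wy":0,"wz":0,"grip":0},{"dx":0,"dy":0,"dz":0.0,"wx":0,"wy":0,"wz":0,"grip":0}]'
python3 - <<'E'
from h import *
a,c=snap('wrist','w1'); print(-np.array(c['R']).T@np.array(c['t']).ravel(),env.state()['ee_pos'])
cv2.imwrite('pics/w1b.png',cv2.resize(a,(800,600),interpolation=cv2.INTER_CUBIC))
E
```

```text
time_s: 1.2
ee_pos: [433.1, 213.0, 333.7]
ee_rot: [-179.9, 0.0, 154.7]
force: [-0.1, 0.7, -0.2]
gripper_width: 45.5
[367.88741639 244.20638747 504.29251441] [433.09520973 214.85890836 333.79612439]
```

View pics/w1b.png

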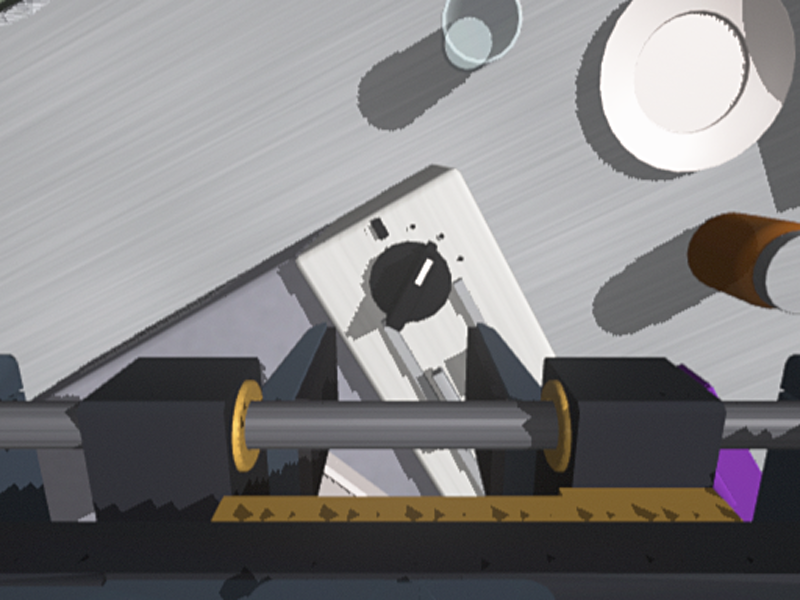

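Wrist view: disc centred near (411,281), white line from (431,261) to (419,285), off mark at (378,228), bar from about (434,246) to (397,322).

Run:
```python
from h import *
im,c=load('w1'); s=.64
f=lambda u,v,z:onz(c,u*s,v*s,z)[:2]
print('corners',f(455,169,210),f(300,260,210), f(553,352,210))
d=f(411,281,216);m=f(378,226,215);print('disc',d,'mark',m,np.linalg.norm(m-d),np.degrees(np.arctan2(*(m-d)[::-1])))
a,b=f(431,261,242),f(419,285,242);print('line',a,b,np.degrees(np.arctan2(*(a-b)[::-1])))
a,b=f(434,246,242),f(397,322,242);print('bar',a,b,(a+b)/2,np.linalg.norm(a-b),np.degrees(np.arctan2(*(a-b)[::-1])))
```

```text
corners [386.55558607 267.99793788] [395.06886356 165.88684988] [511.28010456 278.28660058]
disc [432.65585028 219.40466969] mark [396.211351   216.00464368] 36.60275542566169 -174.67011754403438
line [421.59404353 235.5127058 ] [430.56158102 224.52151883] 129.2104673940501
bar [415.11227395 240.15471707] [444.03510714 205.33515934] [429.57369054 222.7449382 ] 45.2651287376901 129.7146857187931
```

```bash
python3 -m jog '[{"dx":0,"dy":0.005,"dz":-0.02,"wx":0,"wy":0,"wz":-0.147,"grip":0},{"dx":0,"dy":0,"dz":-0.02,"wx":0,"wy":0,"wz":-0.147,"grip":0},{"dx":0,"dy":0,"dz":-0.02,"wx":0,"wy":0,"wz":-0.147,"grip":0},{"dx":0,"dy":0,"dz":-0.01,"wx":0,"wy":0,"wz":0,"grip":0},{"dx":0,"dy":0,"dz":0,"wx":0,"wy":0,"wz":0,"grip":0},{"dx":0,"dy":0,"dz":0,"wx":0,"wy":0,"wz":0,"grip":0}]'
python3 - <<'E'
from h import *
a,c=snap('wrist','w2'); st=env.state();print(st['ee_pos'],st['ee_rot'])
cv2.imwrite('pics/w2b.png',cv2.resize(a,(800,600),interpolation=cv2.INTER_CUBIC))
E
```

```text
time_s: 1.85
ee_pos: [433.4, 221.9, 264.4]
ee_rot: [179.9, 0.0, 129.9]
force: [0.1, 0.2, 0.4]
gripper_width: 45.8
[433.58776338 221.85630237 264.79385313] [1.79895885e+02 1.73074588e-02 1.29826338e+02]
```

View pics/w2b.png

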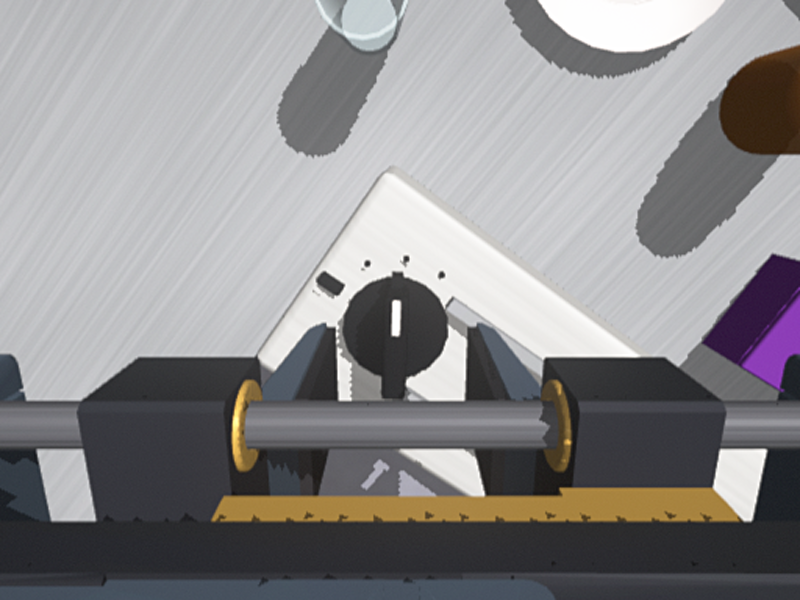

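Bar is vertical in the view at column 397, from row 273 to 398, centred between the fingers. A fork prong tip shows at (452,300).

Run:
```python
from h import *
im,c=load('w2'); s=.64
f=lambda u,v,z:onz(c,u*s,v*s,z)[:2].round(1)
print('prong',f(448,302,222),f(456,298,222),'disc',f(395,326,216),'bar',f(397,273,242),f(394,395,242),'mark',f(330,282,215),'corner',f(389,169,210))
```

```text
prong [441.5 244.4] [443.  247.9] disc [432.2 219.9] bar [413.8 243.7] [445.5 203.6] mark [397.5 217. ] corner [386.8 270.6]
```

Run:
```python
from h import *
s=.64
L=[ray(load('w1')[1],457*s,281*s),ray(load('w2')[1],452*s,300*s)]
A=0;b=0
for o,d in L:
    d=d/np.linalg.norm(d);M=np.eye(3)-np.outer(d,d);A=A+M;b=b+M@o
print(np.linalg.solve(A,b))
a=load('w1')[0][150:300,200:360]; b=load('w2')[0][150:260,190:350]
cv2.imwrite('pics/c1.png',np.hstack([cv2.resize(a,(400,375),interpolation=cv2.INTER_CUBIC),cv2.resize(b,(400,275),interpolation=cv2.INTER_CUBIC)[:275].repeat(1,0) if 0 else cv2.copyMakeBorder(cv2.resize(b,(400,275),interpolation=cv2.INTER_CUBIC),0,100,0,0,cv2.BORDER_CONSTANT)]))
```

```text
[447.37182697 243.28433365 202.68711186]
```

View pics/c1.png

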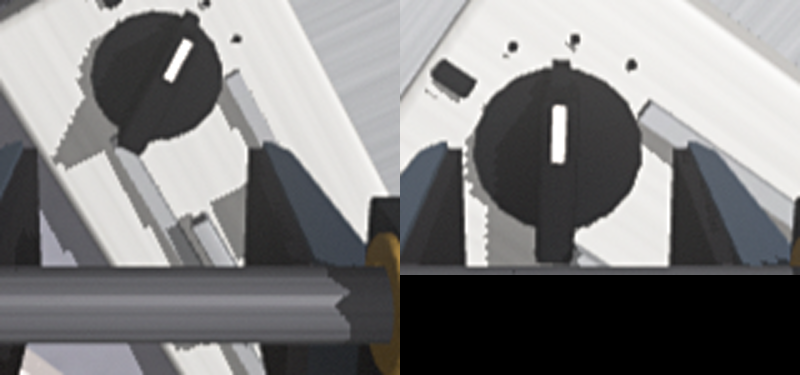

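Rails and prong tips are low (triangulated ~203–215 mm), clear of fingers at 224 mm. Descending and gripping.

```bash
python3 -m jog '[{"dx":-0.0015,"dy":-0.0015,"dz":-0.02,"wx":0,"wy":0,"wz":0,"grip":0},{"dx":0,"dy":0,"dz":-0.02,"wx":0,"wy":0,"wz":0,"grip":0},{"dx":0,"dy":0,"dz":0,"wx":0,"wy":0,"wz":0,"grip":0},{"dx":0,"dy":0,"dz":0,"wx":0,"wy":0,"wz":0,"grip":1},{"dx":0,"dy":0,"dz":0,"wx":0,"wy":0,"wz":0,"grip":1},{"dx":0,"dy":0,"dz":0,"wx":0,"wy":0,"wz":0,"grip":1},{"dx":0,"dy":0,"dz":0,"wx":0,"wy":0,"wz":0,"grip":1},{"dx":0,"dy":0,"dz":0,"wx":0,"wy":0,"wz":0,"grip":1}]' 10
```

```text
time_s: 2.7
ee_pos: [431.7, 219.6, 224.4]
ee_rot: [180.0, 0.0, 129.7]
force: [-0.6, 0.1, 1.1]
gripper_width: 10.0
```

```bash
python3 -m jog '[{"dx":0,"dy":0,"dz":0,"wx":0,"wy":0,"wz":0.12,"grip":1},{"dx":0,"dy":0,"dz":0,"wx":0,"wy":0,"wz":0.12,"grip":1},{"dx":0,"dy":0,"dz":0,"wx":0,"wy":0,"wz":0.12,"grip":1},{"dx":0,"dy":0,"dz":0,"wx":0,"wy":0,"wz":0.12,"grip":1},{"dx":0,"dy":0,"dz":0,"wx":0,"wy":0,"wz":0.12,"grip":1},{"dx":0,"dy":0,"dz":0,"wx":0,"wy":0,"wz":0.12,"grip":1},{"dx":0,"dy":0,"dz":0,"wx":0,"wy":0,"wz":0.12,"grip":1},{"dx":0,"dy":0,"dz":0,"wx":0,"wy":0,"wz":0.12,"grip":1},{"dx":0,"dy":0,"dz":0,"wx":0,"wy":0,"wz":0,"grip":1},{"dx":0,"dy":0,"dz":0,"wx":0,"wy":0,"wz":0,"grip":1}]'
```

```text
time_s: 3.7
ee_pos: [431.3, 218.7, 224.3]
ee_rot: [-179.9, -0.0, -175.4]
force: [-2.9, -4.9, 5.6]
gripper_width: 9.9
```

```bash
python3 -m jog '[{"dx":0,"dy":0,"dz":0,"wx":0,"wy":0,"wz":0,"grip":0},{"dx":0,"dy":0,"dz":0,"wx":0,"wy":0,"wz":0,"grip":0},{"dx":0,"dy":0,"dz":0,"wx":0,"wy":0,"wz":0,"grip":0},{"dx":0,"dy":0,"dz":0.03,"wx":0,"wy":0,"wz":0,"grip":0},{"dx":0,"dy":0,"dz":0.04,"wx":0,"wy":0,"wz":0,"grip":0},{"dx":0.04,"dy":0.003,"dz":0.02,"wx":0,"wy":0,"wz":0,"grip":0},{"dx":0.045,"dy":0.003,"dz":0,"wx":0,"wy":0,"wz":0,"grip":0},{"dx":0.045,"dy":0.003,"dz":0,"wx":0,"wy":0,"wz":0,"grip":0},{"dx":0,"dy":0,"dz":0,"wx":0,"wy":0,"wz":0,"grip":0},{"dx":0,"dy":0,"dz":0,"wx":0,"wy":0,"wz":0,"grip":0}]'
python3 - <<'E'
from h import *
a,c=snap('wrist','w3'); st=env.state();print(st['ee_pos'],st['ee_rot'])
cv2.imwrite('pics/w3b.png',cv2.resize(a,(800,600),interpolation=cv2.INTER_CUBIC))
E
```

```text
time_s: 4.7
ee_pos: [561.9, 228.8, 312.3]
ee_rot: [-180.0, -0.2, -175.3]
force: [-0.3, 0.1, -0.1]
gripper_width: 45.8
[561.14310278 228.79704853 313.13339701] [ 1.79994316e+02 -1.06799109e-01 -1.75308215e+02]
```

View pics/w3b.png

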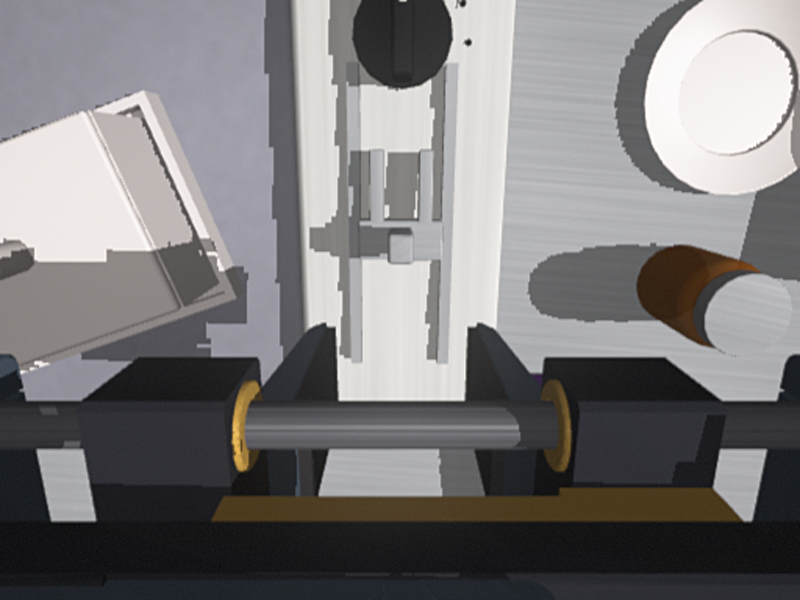

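Wrist view: bar upright at column 403 pointing away toward the mark, in line with the fork slot (center ~401). Fork post top at about (401,244), prongs at (377/426,150–218), lid corner at left.

Run:
```python
from h import *
im,c=load('w3'); s=.64
f=lambda u,v,z:onz(c,u*s,v*s,z)[:2].round(1)
p=[f(390,231,254),f(412,231,254),f(412,256,254),f(390,256,254)];print('post',p,np.mean(p,0))
print('bar',f(394,83,242),f(412,83,242),'line top',f(402,2,242),'prong tips',f(377,151,222),f(426,151,222),'rail',f(352,62,212),f(357,360,212),f(452,62,212),f(443,360,212))
g=cv2.cvtColor(im,cv2.COLOR_BGR2GRAY)
print(g[142:172,256])
```

```text
post [array([522. , 220.3]), array([521.2, 230.1]), array([532.5, 231. ]), array([533.3, 221.1])] [527.25  225.625]
bar [459.  217.1] [458.4 224.9] line top [427.1 218. ] prong tips [488.  210.7] [486.  234.5] rail [447.3 195.3] [601.9 206.8] [443.4 243.7] [598.  255.1]
[177 183 186 134  79  79  80  86 133 167 178 179 179 180 181 181 182 180
 180 181 178 177 178 178 179 169 147 201 229 228]
```

```bash
python3 -m jog '[{"dx":-0.024,"dy":-0.0015,"dz":-0.02,"wx":0,"wy":0,"wz":0,"grip":0},{"dx":0,"dy":0,"dz":-0.03,"wx":0,"wy":0,"wz":0,"grip":0},{"dx":0,"dy":0,"dz":-0.02,"wx":0,"wy":0,"wz":0,"grip":0},{"dx":0,"dy":0,"dz":-0.01,"wx":0,"wy":0,"wz":0,"grip":0},{"dx":0,"dy":0,"dz":0,"wx":0,"wy":0,"wz":0,"grip":0},{"dx":0,"dy":0,"dz":0,"wx":0,"wy":0,"wz":0,"grip":1},{"dx":0,"dy":0,"dz":0,"wx":0,"wy":0,"wz":0,"grip":1},{"dx":0,"dy":0,"dz":0,"wx":0,"wy":0,"wz":0,"grip":1},{"dx":0,"dy":0,"dz":0,"wx":0,"wy":0,"wz":0,"grip":1},{"dx":0,"dy":0,"dz":0,"wx":0,"wy":0,"wz":0,"grip":1}]' 20
```

```text
time_s: 5.75
ee_pos: [537.9, 226.5, 234.4]
ee_rot: [-179.9, 0.0, -175.3]
force: [0.7, -2.2, 1.8]
gripper_width: 12.1
```

Post gripped (12.1 mm). Slide toward −x, most of the way first.

```bash
python3 -m jog '[{"dx":-0.01,"dy":-0.0008,"dz":0,"wx":0,"wy":0,"wz":0,"grip":1},{"dx":-0.01,"dy":-0.0008,"dz":0,"wx":0,"wy":0,"wz":0,"grip":1},{"dx":-0.01,"dy":-0.0008,"dz":0,"wx":0,"wy":0,"wz":0,"grip":1},{"dx":-0.01,"dy":-0.0008,"dz":0,"wx":0,"wy":0,"wz":0,"grip":1},{"dx":-0.008,"dy":-0.0007,"dz":0,"wx":0,"wy":0,"wz":0,"grip":1},{"dx":0,"dy":0,"dz":0,"wx":0,"wy":0,"wz":0,"grip":1},{"dx":0,"dy":0,"dz":0,"wx":0,"wy":0,"wz":0,"grip":1}]'
python3 -m jog '[{"dx":-0.004,"dy":-0.0003,"dz":0,"wx":0,"wy":0,"wz":0,"grip":1},{"dx":0,"dy":0,"dz":0,"wx":0,"wy":0,"wz":0,"grip":1},{"dx":-0.003,"dy":-0.0003,"dz":0,"wx":0,"wy":0,"wz":0,"grip":1},{"dx":0,"dy":0,"dz":0,"wx":0,"wy":0,"wz":0,"grip":1},{"dx":0,"dy":0,"dz":0,"wx":0,"wy":0,"wz":0,"grip":1}]'
```

```text
time_s: 6.45
ee_pos: [488.3, 223.0, 234.3]
ee_rot: [-180.0, -0.1, -175.3]
force: [-1.3, -4.3, 7.1]
gripper_width: 11.6
time_s: 6.95
ee_pos: [482.5, 222.6, 234.3]
ee_rot: [-180.0, 0.0, -175.3]
force: [1.5, -4.7, 5.6]
gripper_width: 12.0
```

```bash
for i in 1; do python3 -m jog '[{"dx":-0.002,"dy":-0.0002,"dz":0,"wx":0,"wy":0,"wz":0,"grip":1},{"dx":0,"dy":0,"dz":0,"wx":0,"wy":0,"wz":0,"grip":1},{"dx":0,"dy":0,"dz":0,"wx":0,"wy":0,"wz":0,"grip":1}]'; done
python3 -m jog '[{"dx":-0.002,"dy":-0.0002,"dz":0,"wx":0,"wy":0,"wz":0,"grip":1},{"dx":0,"dy":0,"dz":0,"wx":0,"wy":0,"wz":0,"grip":1},{"dx":0,"dy":0,"dz":0,"wx":0,"wy":0,"wz":0,"grip":1}]'
```

```text
time_s: 7.25
ee_pos: [481.1, 222.4, 234.3]
ee_rot: [-180.0, 0.1, -175.3]
force: [2.1, -4.4, 5.7]
gripper_width: 11.9
time_s: 7.55
ee_pos: [481.0, 222.4, 234.4]
ee_rot: [180.0, 0.3, -175.3]
force: [5.6, -4.7, 2.6]
gripper_width: 11.5
```

```bash
python3 -m jog '[{"dx":-0.003,"dy":-0.0002,"dz":0,"wx":0,"wy":0,"wz":0,"grip":1},{"dx":0,"dy":0,"dz":0,"wx":0,"wy":0,"wz":0,"grip":1},{"dx":0,"dy":0,"dz":0,"wx":0,"wy":0,"wz":0,"grip":1},{"dx":0,"dy":0,"dz":0,"wx":0,"wy":0,"wz":0,"grip":1}]'
```

```text
time_s: 7.95
ee_pos: [480.8, 222.5, 234.5]
ee_rot: [180.0, 0.7, -175.3]
force: [13.2, -3.5, 0.4]
gripper_width: 11.8
```

Fork at its stop (13 N reaction, travel matches post home position). Releasing, rising and moving above the lid.

```bash
python3 -m jog '[{"dx":0.004,"dy":0,"dz":0,"wx":0,"wy":0,"wz":0,"grip":1},{"dx":0,"dy":0,"dz":0,"wx":0,"wy":0,"wz":0,"grip":0},{"dx":0,"dy":0,"dz":0,"wx":0,"wy":0,"wz":0,"grip":0},{"dx":0,"dy":0,"dz":0,"wx":0,"wy":0,"wz":0,"grip":0},{"dx":0,"dy":0,"dz":0.03,"wx":0,"wy":0,"wz":0,"grip":0},{"dx":0,"dy":0,"dz":0.045,"wx":0,"wy":0,"wz":0,"grip":0},{"dx":0,"dy":0,"dz":0.045,"wx":0,"wy":0,"wz":0,"grip":0},{"dx":0,"dy":0,"dz":0.025,"wx":0,"wy":0,"wz":0,"grip":0}]' 15
python3 -m jog '[{"dx":0.01,"dy":-0.025,"dz":0,"wx":0,"wy":0,"wz":-0.147,"grip":0},{"dx":0.01,"dy":-0.025,"dz":0,"wx":0,"wy":0,"wz":-0.147,"grip":0},{"dx":0.01,"dy":-0.025,"dz":0,"wx":0,"wy":0,"wz":-0.147,"grip":0},{"dx":0.01,"dy":-0.025,"dz":0,"wx":0,"wy":0,"wz":-0.147,"grip":0},{"dx":0.01,"dy":-0.025,"dz":0,"wx":0,"wy":0,"wz":-0.147,"grip":0},{"dx":0.01,"dy":-0.025,"dz":0,"wx":0,"wy":0,"wz":-0.147,"grip":0},{"dx":0.01,"dy":-0.025,"dz":0,"wx":0,"wy":0,"wz":-0.147,"grip":0},{"dx":0.005,"dy":-0.025,"dz":0,"wx":0,"wy":0,"wz":-0.147,"grip":0},{"dx":0,"dy":0,"dz":0,"wx":0,"wy":0,"wz":0,"grip":0},{"dx":0,"dy":0,"dz":0,"wx":0,"wy":0,"wz":0,"grip":0}]'
python3 - <<'E'
from h import *
a,c=snap('wrist','w4'); st=env.state();print(st['ee_pos'],st['ee_rot'])
cv2.imwrite('pics/w4b.png',cv2.resize(a,(800,600),interpolation=cv2.INTER_CUBIC))
E
```

```text
time_s: 8.75
ee_pos: [479.7, 222.8, 382.5]
ee_rot: [179.9, 0.2, -175.3]
force: [-0.3, -0.1, 0.5]
gripper_width: 45.4
time_s: 9.75
ee_pos: [554.2, 22.5, 378.4]
ee_rot: [-180.0, -0.1, 117.4]
force: [-0.4, 1.1, -0.3]
gripper_width: 45.7
[554.23465416  22.98382889 378.63402946] [-1.79992872e+02 -7.79037825e-02  1.17453890e+02]
```

View pics/w4b.png

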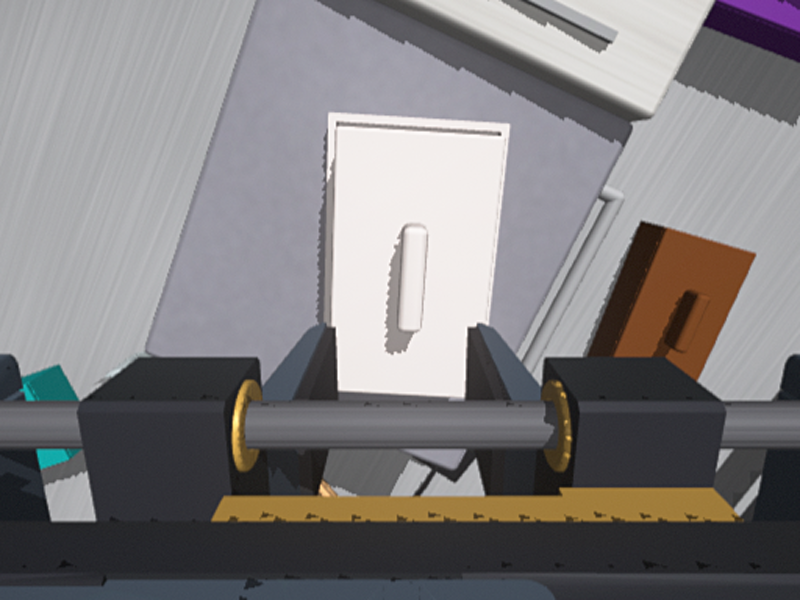

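Wrist view: white lid in tray, rib top from (414,224) to (410,330), lid top corners (336,125), (502,134), (338,391), (466,396).

Run:
```python
from h import *
im,c=load('w4'); s=.64
f=lambda u,v,z:onz(c,u*s,v*s,z)[:2]
z=195+82
a,b=f(414,226,z),f(411,329,z);print('rib',a,b,(a+b)/2,np.linalg.norm(a-b),np.degrees(np.arctan2(*(a-b)[::-1])))
z=251
q=[f(*p,z) for p in [(336,125),(502,134),(466,396),(338,391)]];print(q,np.mean(q,0))
for i,j in [(3,0),(2,1),(0,1)]: d=q[j]-q[i];print(np.linalg.norm(d),np.degrees(np.arctan2(d[1],d[0])))
hsv=cv2.cvtColor(im,cv2.COLOR_BGR2HSV)
# rest from top image
im,c=load('top0');hsv=cv2.cvtColor(im,cv2.COLOR_BGR2HSV)
m=cv2.inRange(hsv,(8,70,70),(30,255,255));m[:,:300]=0;m[:,365:]=0;m[:160]=0;m[235:]=0
m=cv2.morphologyEx(m,cv2.MORPH_OPEN,np.ones((3,3)))
k=max(cv2.findContours(m,cv2.RETR_EXTERNAL,cv2.CHAIN_APPROX_NONE)[0],key=cv2.contourArea)
w=np.array([onz(c,*p,18)[:2] for p in k[:,0,:].astype(float)],np.float32)
r=cv2.minAreaRect(w);print('rest',r)
mm=cv2.moments(m,True);print(onz(c,mm['m10']/mm['m00'],mm['m01']/mm['m00'],18))
```

```text
rib [543.72832131  59.03127842] [568.90906436   7.57067048] [556.31869284  33.30097445] 57.29104632817559 116.07346230279676
[array([481.85128626,  85.78922668]), array([565.37483375, 123.69326959]), array([624.9978238 , -23.54748263]), array([551.6758787 , -57.64945278])] [555.97495563  32.07139022]
159.53096399310553 115.95638089556125
158.85446187280002 112.04476668903638
91.72185920255212 24.409148334756136
rest ((532.8395385742188, -297.5649108886719), (87.97693634033203, 199.0186767578125), 63.09497833251953)
[ 532.375294   -297.37243217   18.        ]
```

```bash
python3 -m jog '[{"dx":0.002,"dy":0.0095,"dz":-0.03,"wx":0,"wy":0,"wz":-0.036,"grip":0},{"dx":0,"dy":0,"dz":-0.03,"wx":0,"wy":0,"wz":0,"grip":0},{"dx":0,"dy":0,"dz":-0.03,"wx":0,"wy":0,"wz":0,"grip":0},{"dx":0,"dy":0,"dz":-0.02,"wx":0,"wy":0,"wz":0,"grip":0},{"dx":0,"dy":0,"dz":-0.011,"wx":0,"wy":0,"wz":0,"grip":0},{"dx":0,"dy":0,"dz":0,"wx":0,"wy":0,"wz":0,"grip":0},{"dx":0,"dy":0,"dz":0,"wx":0,"wy":0,"wz":0,"grip":1},{"dx":0,"dy":0,"dz":0,"wx":0,"wy":0,"wz":0,"grip":1},{"dx":0,"dy":0,"dz":0,"wx":0,"wy":0,"wz":0,"grip":1},{"dx":0,"dy":0,"dz":0,"wx":0,"wy":0,"wz":0,"grip":1}]' 30
python3 -m jog '[{"dx":0,"dy":0,"dz":0,"wx":0,"wy":0,"wz":0,"grip":1},{"dx":0,"dy":0,"dz":0,"wx":0,"wy":0,"wz":0,"grip":1}]'
```

```text
time_s: 10.8
ee_pos: [556.9, 31.6, 258.6]
ee_rot: [179.9, 0.0, 115.3]
force: [-0.3, -0.4, 0.7]
gripper_width: 16.6
time_s: 11.0
ee_pos: [556.5, 31.4, 258.4]
ee_rot: [180.0, 0.0, 115.3]
force: [-1.5, -1.1, 2.6]
gripper_width: 13.8
```

```bash
python3 -m jog '[{"dx":0,"dy":0,"dz":0.01,"wx":0,"wy":0,"wz":0,"grip":1},{"dx":0,"dy":0,"dz":0.015,"wx":0,"wy":0,"wz":0,"grip":1},{"dx":0,"dy":0,"dz":0.025,"wx":0,"wy":0,"wz":0,"grip":1},{"dx":0,"dy":0,"dz":0.025,"wx":0,"wy":0,"wz":0,"grip":1},{"dx":0,"dy":0,"dz":0.015,"wx":0,"wy":0,"wz":0,"grip":1},{"dx":0,"dy":0,"dz":0,"wx":0,"wy":0,"wz":0,"grip":1},{"dx":0,"dy":0,"dz":0,"wx":0,"wy":0,"wz":0,"grip":1}]'
python3 - <<'E'
from h import *
# cross-check rest in scene view
im,c=load('scene0');hsv=cv2.cvtColor(im,cv2.COLOR_BGR2HSV)
m=cv2.inRange(hsv,(8,70,70),(30,255,255));k=np.zeros_like(m);k[180:240,140:200]=1;m*=k
m=cv2.morphologyEx(m,cv2.MORPH_OPEN,np.ones((3,3)))
k=max(cv2.findContours(m,cv2.RETR_EXTERNAL,cv2.CHAIN_APPROX_NONE)[0],key=cv2.contourArea)
print(cv2.minAreaRect(np.array([onz(c,*p,15)[:2] for p in k[:,0,:].astype(float)],np.float32)))
a,c=snap('scene','s1');cv2.imwrite('pics/s1b.png',cv2.resize(a[100:300,180:380],(600,600),interpolation=cv2.INTER_CUBIC))
E
```

```text
time_s: 11.7
ee_pos: [556.4, 31.6, 347.3]
ee_rot: [-180.0, -0.0, 115.3]
force: [0.2, 0.2, -2.9]
gripper_width: 13.9
((533.5228881835938, -300.17803955078125), (91.895751953125, 203.15968322753906), 63.03879165649414)
```

View pics/s1b.png

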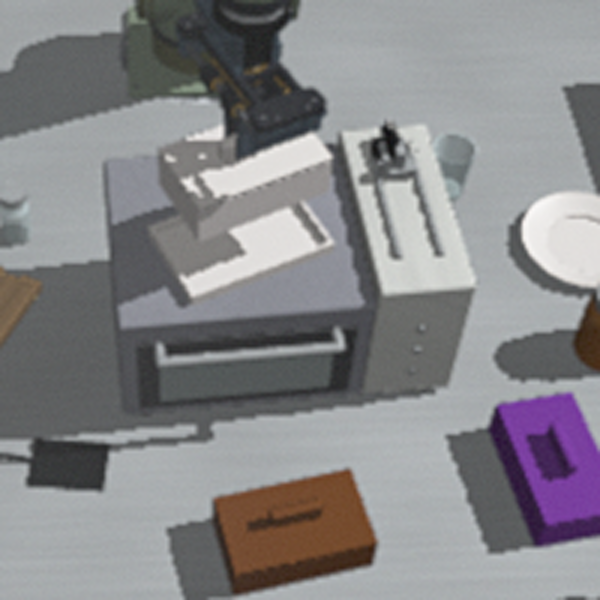

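Scene crop: lid hanging level from the gripper, dish left on the roof, fork around the knob. The rest's two views agree: centre (533,-299), long axis at 153°. Carrying over.

```bash
python3 -m jog '[{"dx":-0.0013,"dy":-0.018,"dz":0,"wx":0,"wy":0,"wz":0.03,"grip":1},{"dx":-0.0023,"dy":-0.033,"dz":0,"wx":0,"wy":0,"wz":0.066,"grip":1},{"dx":-0.0028,"dy":-0.04,"dz":0,"wx":0,"wy":0,"wz":0.084,"grip":1},{"dx":-0.0028,"dy":-0.04,"dz":0,"wx":0,"wy":0,"wz":0.084,"grip":1},{"dx":-0.0028,"dy":-0.04,"dz":0,"wx":0,"wy":0,"wz":0.084,"grip":1},{"dx":-0.0028,"dy":-0.04,"dz":0,"wx":0,"wy":0,"wz":0.084,"grip":1},{"dx":-0.0028,"dy":-0.04,"dz":0,"wx":0,"wy":0,"wz":0.084,"grip":1},{"dx":-0.0028,"dy":-0.04,"dz":0,"wx":0,"wy":0,"wz":0.076,"grip":1},{"dx":-0.002,"dy":-0.027,"dz":0,"wx":0,"wy":0,"wz":0.046,"grip":1},{"dx":-0.001,"dy":-0.0126,"dz":0,"wx":0,"wy":0,"wz":0.02,"grip":1}]'
python3 -m jog '[{"dx":0,"dy":0,"dz":-0.015,"wx":0,"wy":0,"wz":0,"grip":1},{"dx":0,"dy":0,"dz":-0.025,"wx":0,"wy":0,"wz":0,"grip":1},{"dx":0,"dy":0,"dz":-0.025,"wx":0,"wy":0,"wz":0,"grip":1},{"dx":0,"dy":0,"dz":-0.014,"wx":0,"wy":0,"wz":0,"grip":1},{"dx":0,"dy":0,"dz":-0.005,"wx":0,"wy":0,"wz":0,"grip":1},{"dx":0,"dy":0,"dz":0,"wx":0,"wy":0,"wz":0,"grip":1},{"dx":0,"dy":0,"dz":0,"wx":0,"wy":0,"wz":0,"grip":1},{"dx":0,"dy":0,"dz":0,"wx":0,"wy":0,"wz":0,"grip":1},{"dx":0,"dy":0,"dz":0,"wx":0,"wy":0,"wz":0,"grip":1}]'
```

```text
time_s: 12.75
ee_pos: [532.2, -301.6, 345.6]
ee_rot: [-180.0, -0.2, 152.9]
force: [-0.3, 1.2, -3.0]
gripper_width: 14.0
time_s: 13.65
ee_pos: [533.5, -299.2, 264.8]
ee_rot: [-180.0, 0.1, 153.0]
force: [0.1, -0.4, -1.8]
gripper_width: 13.9
```

Run:
```python
from h import *
a,c=snap('scene','s2');t,ct=snap('top','t2')
# measure lid rim in scene: predicted rim corners for rim z=200
R=lambda y:np.array([[np.cos(y),-np.sin(y)],[np.sin(y),np.cos(y)]])
for im,cc in((a,c),(t,ct)):
    for z in(201,257):
        for x,y in((80,47.5),(80,-47.5),(-80,47.5),(-80,-47.5)):
            p=R(np.radians(153))@[x,y]+[533.5,-299]
            u,v=proj(cc,[*p,z]);cv2.circle(im,(round(u),round(v)),1,(0,0,255) if z<220 else (255,0,0),-1)
big=lambda x:cv2.resize(x,(400,600),interpolation=cv2.INTER_CUBIC)
cv2.imwrite('pics/f.png',np.hstack([big(a[90:270,120:240]),big(t[130:280,270:370])]))
g=cv2.resize(a[100:200,260:340],(640,800))[:600];cv2.imwrite('pics/k.png',cv2.resize(a[130:200,280:350],(560,560),interpolation=cv2.INTER_CUBIC))
```

```text
(no output)
```

View pics/f.png

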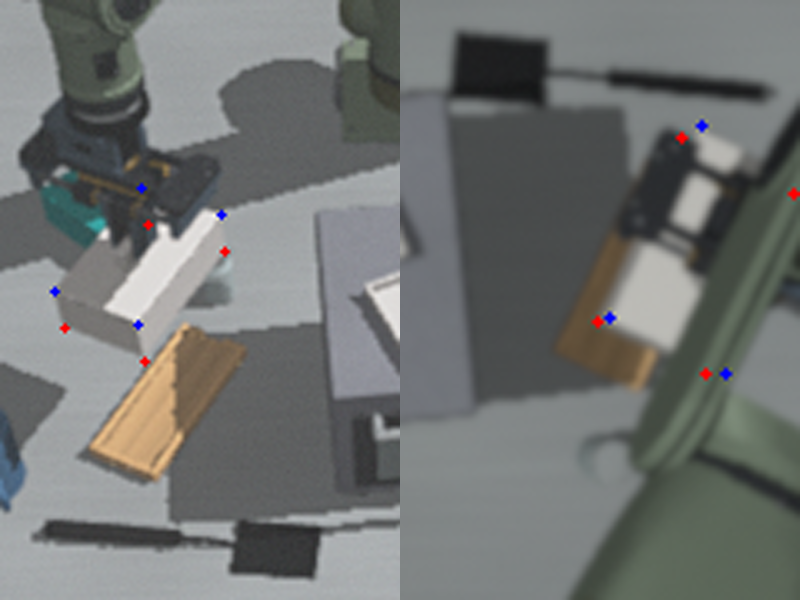

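View pics/k.png

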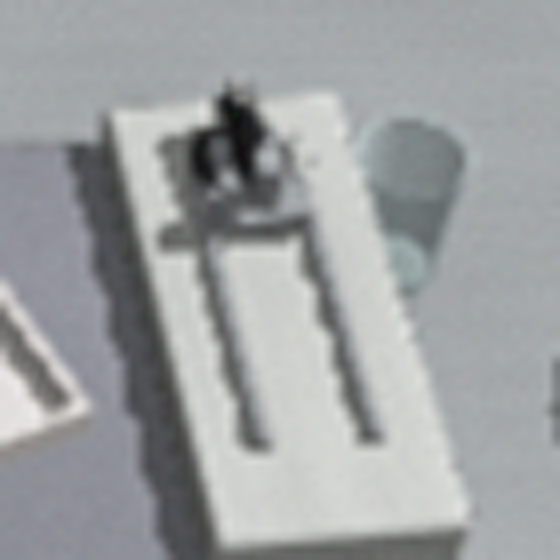

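Final pictures: the lid's top corners fall on the predicted points in the scene view (e.g. (138,325), (221,215), (55,292)), within a few mm. It is over the rest and in line with it. The fork's crossbar sits against the knob end of its rails, with the prongs on either side of the bar.

```bash
python3 -c "
from workcell import env
s=env.state();print(s['time_s'],s['ee_pos'],s['ee_rot'],s['gripper_width']);env.job_done()"
```

```text
13.75 [ 533.38747225 -299.08157665  264.47265218] [1.79999188e+02 6.22085198e-02 1.52971073e+02] 13.926871693014265
the job is handed in; nothing more can be done
```

The job is handed in at 13.75 s of robot time, with the arm still holding the lid over the spoon rest.

- **Knob:** I turned it about 55°, until its nose pointed at the off mark. The wrist picture showed the bar in line with the fork's slot.
- **Locking fork:** I slid it about 57 mm to a firm stop (13 N reaction). It ended about where the fully-home post should be.
- **Lid:** Only then did I lift it, straight up. The dish stayed on the oven roof.
- **Final hold:** The tool is at (533, -299) mm and level, with its yaw at 153.0°. The rest measured (533, -298) and (534, -300) mm in two views, at 153.1° and 153.0°. The lower rim works out at about 201 mm above the sheet, and the grip opening of 13.9 mm matches the rib's 14 mm.

One check disagreed slightly: in the last scene picture the lid's top corners fell where predicted. One corner of the lower rim appeared about 3 pixels higher than predicted; I put that down to picture blur. In the top view only part of the lid could be checked, because the arm hid the rest.

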